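Seat the doming block in the bench stop

ROBOT

A 7-joint arm with a two-finger parallel gripper is mounted at the origin on the work surface. World frame = base frame: x ahead of the robot, y to its left, z up, the work surface at z = 0. Lengths are in mm, angles in rad, forces in N, time in s.
With the tool pointing down it reaches from about 425 to 975 mm from the base axis. Payload 16.7 kg.
Tool frame: the origin (TCP) lies at the very end of the fingers, on their centre line; the grasp point (between the pads) lies 19 mm behind it (manip.hold_point_z is the distance from the TCP to the grasp point, in mm); z points along the fingers, y is the line along which they close (so a half turn about z gives the same grasp; the last joint's range is limited). The gripper opens to 85 mm and grips with 20 to 120 N. Pads are 22 mm wide; open, the fingers measure 114 mm over their backs; the gripper's body (76 mm by 85 mm) begins 54 mm behind the grasp point. The pads swing forward as they close: fully open they stand 13 mm farther back than shut.
Start: joints at [1.111, 0.426, 0.074, 1.606, -0.034, 1.111, -0.067], TCP at [206.397, -642.632, 231.302] pointing down, gripper open.
Joint ranges: [-2.85, 2.85], [-0.5, 2.14], [-1.23, 1.37], [0.21, 2.46], [-1.02, 4.16], [0.16, 2.05], [-2.73, 2.73]. Speed limits (rad/s): [1.89, 1.89, 2.39, 2.39, 3.01, 3.01, 3.01].

INTERFACE

Orientations are given as a 3x3 rotation matrix whose columns are the frame's x, y, z axes.
In Python, from rig import manip gives the robot as it stands. Calls block until the motion is done:
- manip.move_to(position, orientation): joint-space move of the TCP to a pose.
- manip.line_to(position, rotation=None, max_speed=150, threshold=None): straight line of the TCP; rotation=None keeps the orientation; max_speed is the mean speed in mm/s. With threshold (N) it stops when the force on the tool has changed by that much, and returns True; else False.
- manip.goto_joints(angles): joint-space move.
- manip.set_gripper(opening, strength=None): finger opening in mm; strength is the grip in N (None keeps the last); returns when the fingers have stopped.
- manip.dwell(seconds).
- manip.solve_ik(position, orientation): joint angles nearest the present ones, or None.
- manip.sense(): the state.
- manip.snapshot(name): name is "scene" or "top" or "wrist"; returns (picture, depth): 420x560x3 uint8, red, green, blue; 420x560 float32, mm along the optical axis (not along the pixel's ray), 0 where there is no reading.
- manip.calibration(name): a dict with "vfov" (degrees; the focal length in pixels is half the picture's height over the tangent of half this angle, whatever the lens; pixels are square), "cx", "cy" (the principal point, pixels), "rvec" (rotation vector, rad) and "tvec" (3), from world to camera coordinates, as OpenCV has them. Camera axes: x right, y down, z forward; pixel columns grow to the right and rows downward; lengths in mm; the calibration is good to about 2 mm. A picture is of the moment at which its call begins: read the wrist's pose just before it. calibration takes no time and is no camera call; for the wrist camera it gives the pose at the moment of the call.
A pose or a line that the arm cannot do raises manip.IKError and nothing moves.
- manip.sign_off(): hands the job in; it is judged then, once.
The state is a dict: "t": time; "joint_pos": joint angles; "qvel": joint speeds; "joint_efforts": joint torques, N m; "position": TCP position; "eef_rot": TCP orientation; "contact_force": force on the tool from outside, world axes, zero at the start; "torque": the same for the moment, N m; "grip_width": finger opening in mm; "finger_force": force on a finger pad.
Only numpy, scipy, OpenCV 4.12 (cv2) and the standard library are available. Lean on these libraries where they do the work, as an engineer would, in place of code of your own. Each camera call takes 0.05 s, during which the arm holds its last target. There are 200 camera calls.

TASK

On the jeweller's bench, push the doming block (the square steel block with round hollows in its top) along the bench into the inside corner of the L-shaped bench stop, so that it sits square and flush against both the long fence and the end lug, and push the stop's sliding jaw along the fence until it is snug against the block. Only push: never lift or tip the block, and leave the grooved block and everything else on the bench where it is.

Things in the scene. Friction and masses are not known exactly. Their poses are not given: they have to be found in the camera images.
- doming_block: The doming block: square steel block 60 x 60 mm, 25 mm high, 0.5 to 0.8 kg, four round hollows (14 to 24 mm across) in its top. Loose, lying flat on the bench. Origin: centre of its underside; x and y are normal to its sides, z up.
- stop: Bench stop, fixed: dark steel fence and end lug forming an L, 18 mm high. Origin: the inside corner at bench level. Fence front face: plane x = 0, from y = 0 to -260 mm; guide bar behind it, to x = 30 mm. Lug inner face: plane y = 0, from x = 0 to -60 mm; lug 20 mm thick, on the +y side. The -x side is open bench towards the robot. The seated block's centre is at x = y = -30 mm.
- jaw (a joint): Travel (m) of the sliding jaw along the stop's +y, towards the lug. The jaw face towards the lug is at stop y = -0.200 + value, its outer face 30 mm farther from the lug. Range 0 to 0.16, starts between 0 and 0.04; 0.14 is against the seated block. Slides stiffly (about 2.5 N) and stays where it is left.
- jaw_face (a point): Middle of the jaw's face towards the lug, 19 mm above the bench, at stop x = -30 mm; axes as the stop's. The jaw is an aluminium block in front of the fence, stop x = -58 to -2 mm, 30 mm thick along y, top 38 mm above the bench; a bridge over the fence (to x = 31 mm) carries a black knob 18 mm wide, top at 50 mm.
- swage_block: Bystander: the grooved block, square steel block 60 x 60 mm, 25 mm high, with straight grooves across its top. Origin: centre of its underside. It and the doming block start in either of two places, left and right.
- hammer: Bystander: hammer lying to the right. Origin under it on the bench.
- screwdriver: Bystander: screwdriver lying to the left. Origin under it on the bench.
- jar: Bystander: glass jar, 64 mm across, 85 mm high, beyond the stop. Origin: centre of its underside.
- tin: Bystander: round tin, 72 mm across, 35 mm high, to the left. Origin: centre of its underside.
- dish: Bystander: white bowl, 84 mm across, 30 mm high, to the right. Origin: centre of its underside.
- punch: Bystander: steel punch standing upright, 24 mm across, 70 mm high, beyond the stop. Origin: centre of its underside.

How it is judged (in metres and radians):
At the end, for the whole second after the job is handed in: The doming block lies flat and at rest in the inside corner of the stop, its centre within 4 mm of the seated place along the fence and square to it, and within 0.06 rad of square; the jaw is at rest within 3.5 mm of its place against the seated block (joint 0.1365 to 0.1435) (x of doming_block in the frame of stop between -0.034 and -0.026 m and y of doming_block in the frame of stop between -0.034 and -0.026 m and (angle between the x axis of doming_block and the x axis of stop, either way round below 0.06 rad or angle between the x axis of doming_block and the y axis of stop, either way round below 0.06 rad) and height (world z) of doming_block below 0.003 m and angle between doming_block's own z axis and vertical below 0.05 rad and value of joint jaw between 0.1365 and 0.1435 m and linear speed of doming_block below 0.01 m/s and velocity of joint jaw between -0.01 and 0.01 m/s); the robot touches nothing.
It fails at once if the doming block is lifted or tipped (height (world z) of doming_block above 0.008 m or angle between doming_block's own z axis and vertical above 0.2 rad).
It fails at once if the grooved block is moved more than 15 mm (distance of swage_block from where it was at the start of the episode above 0.015 m).
It fails at once if another thing on the bench is moved more than 15 mm (distance of any of hammer, screwdriver, jar, tin, dish, punch from where it was at the start of the episode above 0.015 m).
It also fails if it takes over 67 s, if anything falls off the work surface, if the arm or the gripper's body presses on something with over 40 N, if the wrist force passes 120 N, or if a joint passes its speed limit or range.

## Working session

There is one attempt and no reset: what is moved stays moved. The work goes in short steps, each a Python script; the robot and the scene stay as the last script left them, time stands still between calls to the robot, and variables do not carry over. Pictures are saved under pics/ and viewed, at most 10 in all, crops included, and the job is handed in when it is done.

```bash
mkdir -p pics; ls; cat > h.py <<'E'
import numpy as np, cv2
from rig import manip
def cam(n):
    c=manip.calibration(n); f=210/np.tan(np.radians(c["vfov"])/2)
    R=cv2.Rodrigues(np.array(c["rvec"],float))[0]; return f,c["cx"],c["cy"],R,np.array(c["tvec"],float).ravel(),c
def at_z(C,u,v,z):
    f,cx,cy,R,t,_=C; d=R.T@np.array([(u-cx)/f,(v-cy)/f,1]); o=-R.T@t
    return o+d*(z-o[2])/d[2]
def cloud(C,D):
    f,cx,cy,R,t,_=C; v,u=np.mgrid[:D.shape[0],:D.shape[1]]
    P=np.stack([(u-cx)/f*D,(v-cy)/f*D,D],-1); return (P-t)@R
E
python3 - <<'E'
from h import *
for n in("top","scene"):
    C=cam(n); p,D=manip.snapshot(n); cv2.imwrite(f"pics/{n}0.png",p[...,::-1]); np.save(f"{n}0.npy",D); print(n,C[5], -C[3].T@C[4])
print(manip.sense())
E
```

```text
pics
top {'vfov': 51.75881751206749, 'cx': 280.83143765376565, 'cy': 208.70833442502507, 'rvec': array([ 2.13875126, -2.10238495,  0.15787091]), 'tvec': array([ 11.53374508, 596.66927738, 997.05568467])} [ 416.95754803   -4.45050034 1084.61693163]
scene {'vfov': 55.66697033235748, 'cx': 279.90619209360426, 'cy': 209.24919033263478, 'rvec': array([ 2.3109079 ,  0.70958706, -0.26279355]), 'tvec': array([-525.93780533, -219.53814958, 1207.44940695])} [ 975.70234341 -521.0826308   747.8097843 ]
{'t': 0.1, 'joint_pos': array([ 1.11046088,  0.42665628,  0.07382548,  1.60651067, -0.03409535,
        1.11083024, -0.06710562]), 'qvel': array([-0.00020791, -0.00180477, -0.00041385, -0.00185165, -0.00157003,
        0.00057264, -0.00032231]), 'joint_efforts': array([ 6.95643219e-03, -9.51532245e+01,  3.77079830e+00, -4.64400959e+01,
        1.96047127e-02,  6.60302932e-03,  1.85252284e-04]), 'position': array([ 206.33268837, -642.31167126,  230.70287136]), 'eef_rot': array([[ 9.52081152e-01,  3.05845229e-01, -4.18265499e-04],
       [ 3.05845507e-01, -9.52080557e-01,  1.06724941e-03],
       [-7.18093106e-05, -1.14403267e-03, -9.99999343e-01]]), 'contact_force': array([ 0.54588339, -0.29182702, -0.35759517]), 'torque': array([-0.00673681, -0.0396743 , -0.04008024]), 'finger_force': 0.0, 'grip_width': 85.34208274710878}
```

View pics/top0.png

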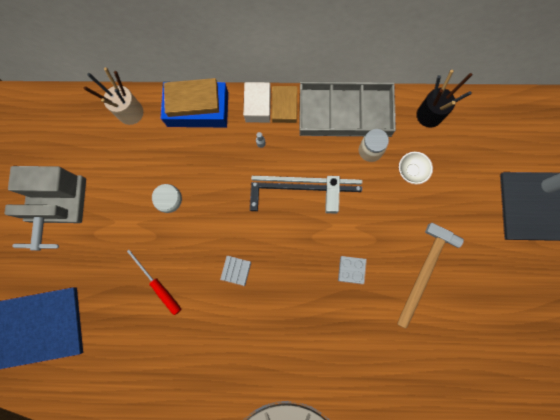

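View pics/scene0.png

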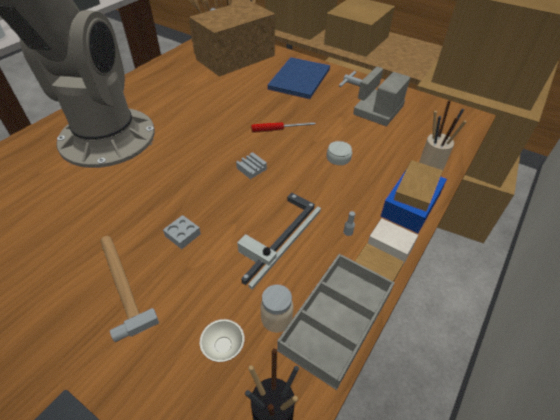

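The doming block is on the right in the top view, at about (353,270), and the grooved block is on the left at (236,271). The lug is at (254,197), the fence runs from there right to (360,187), and the jaw is at (333,195). Next I'll enlarge this and measure.

```bash
python3 - <<'E'
from h import *
p=cv2.imread("pics/top0.png"); cv2.imwrite("pics/crop0.png",cv2.resize(p[165:295,225:385],None,fx=4.6,fy=4.6,interpolation=cv2.INTER_CUBIC))
C=cam("top"); P=cloud(C,np.load("top0.npy"))
def blob(u0,u1,v0,v1,zl,zh):
    m=np.zeros(P.shape[:2],bool); m[v0:v1,u0:u1]=1; m&=(P[...,2]>zl)&(P[...,2]<zh)
    return P[m]
for nm,a in dict(dom=(330,375,245,295,17,32),swage=(212,260,250,295,17,32),jaw=(315,350,170,218,31,44),fence=(245,370,170,220,10,26)).items():
    q=blob(*a); print(nm,len(q),q.mean(0).round(1),cv2.minAreaRect(q[:,:2].astype(np.float32)))
print("bench z",np.median(blob(260,320,210,250,-50,50)[:,2]))
E
```

```text
dom 549 [ 454.9 -151.3   24.3] ((454.8394775390625, -152.0234375), (60.53407669067383, 59.801395416259766), 84.10671997070312)
swage 428 [448.8 133.1  23.7] ((448.14617919921875, 131.51377868652344), (60.45276641845703, 59.62075424194336), 76.4922103881836)
jaw 403 [ 635.  -103.5   38.6] ((639.2796020507812, -103.30178833007812), (29.974842071533203, 88.66558074951172), 89.9083251953125)
fence 1152 [660.9 -12.1  17.2] ((641.28564453125, -38.333587646484375), (280.1331787109375, 89.58824157714844), 89.12673950195312)
bench z 0.9208648681079923
```

View pics/crop0.png

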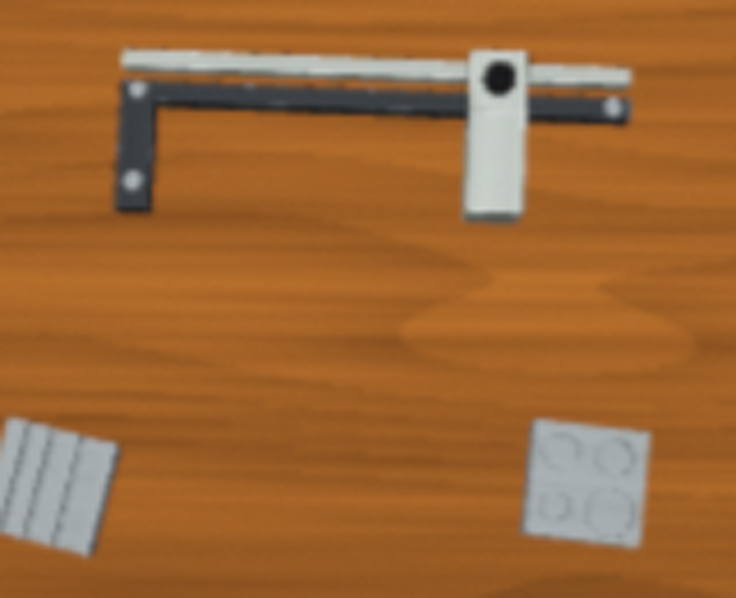

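```bash
cat >> h.py <<'E'
A=-0.0152; O=np.array([658.1,81.4])
RS=np.array([[np.cos(A),-np.sin(A)],[np.sin(A),np.cos(A)]])
def W(x,y,z): return [*(O+RS@[x,y]),z]
def S(p): return RS.T@(np.asarray(p)[:2]-O)
def rot(d):  # tool x along stop-frame direction d, pointing down
    x=np.array([*(RS@np.array(d,float)),0]); z=np.array([0,0,-1.]); return np.stack([x,np.cross(z,x),z],1)
PX,PY,MX,MY=rot([1,0]),rot([0,1]),rot([-1,0]),rot([0,-1])
E
python3 - <<'E'
from h import *
print(S([454.8,-152]),S([639.3,-103.3]),S([448.1,131.5]))
C=cam("top")
for n,x,y,z in[("fenceL",155,103,18),("fenceR",465,117,18),("lugtip in",151,210,18),("jaw TL(lug side,x=-58)",464,215,38),("jaw BR",522,216,38)]:
    q=at_z(C,(x+.5)/4.6-.5+225,(y+.5)/4.6-.5+165,z); print(n,q.round(1),S(q).round(1))
for n,w in dict(a=W(-262,-236,130),b=W(-255,-236,8),c=W(-156,-236,8),d=W(-115,-300,8),e=W(-115,-116,8),f=W(-180,-75,8),g=W(-71,-75,8),j=W(-30,-260,15)).items():
    print(n,np.round(w,0),[(k,None if (s:=manip.solve_ik(w,r)) is None else np.round(s,2).tolist()) for k,r in dict(PX=PX,PY=PY,MX=MX,MY=MY).items()])
E
```

```text
[-199.72897184 -236.46307916] [ -15.99049637 -184.96441286] [-210.73723194   46.90233547]
fenceL [657.   80.6  18. ] [-1.1 -0.8]
fenceR [651.6 -89.3  18. ] [  -3.9 -170.8]
lugtip in [597.4  81.1  18. ] [-60.7  -1.2]
jaw TL(lug side,x=-58) [593.9 -87.3  38. ] [ -61.7 -169.6]
jaw BR [ 593.8 -118.    38. ] [ -61.3 -200.4]
a [ 393. -151.  130.] [('PX', [0.44, 0.16, -0.25, 2.24, 0.06, 0.75, -1.43]), ('PY', [0.63, 0.17, -0.45, 2.23, 0.11, 0.76, 0.09]), ('MX', [0.82, 0.2, -0.65, 2.22, 0.17, 0.77, 1.6]), ('MY', [-0.83, 0.35, 1.25, 2.29, -0.48, 0.79, -2.4])]
b [ 400. -151.    8.] [('PX', [0.33, 0.4, -0.14, 2.3, 0.13, 0.45, -1.5]), ('PY', [0.52, 0.42, -0.36, 2.29, 0.32, 0.48, -0.11]), ('MX', [0.7, 0.45, -0.57, 2.28, 0.49, 0.53, 1.3]), ('MY', [-0.45, 0.56, 0.82, 2.34, -0.83, 0.55, -2.12])]
c [ 499. -152.    8.] [('PX', [0.28, 0.5, -0.13, 2.1, 0.12, 0.55, -1.53]), ('PY', [0.51, 0.53, -0.41, 2.09, 0.36, 0.6, -0.17]), ('MX', [0.6, 0.55, -0.52, 2.08, 0.46, 0.63, 1.31]), ('MY', [-0.57, 0.8, 1.01, 2.15, -1.01, 0.79, -2.05])]
d [ 539. -217.    8.] [('PX', [0.35, 0.56, -0.1, 1.97, 0.09, 0.61, -1.39]), 
[... 388 characters left out ...]
3])]
f [477.   9.   8.] [('PX', [0.16, 0.47, -0.37, 2.18, 0.33, 0.54, -2.04]), ('PY', [0.27, 0.49, -0.5, 2.18, 0.44, 0.57, -0.58]), ('MX', [0.39, 0.53, -0.64, 2.17, 0.56, 0.61, 0.89]), ('MY', [0.68, 0.69, -1.03, 2.16, 0.87, 0.8, 2.2])]
g [586.   7.   8.] [('PX', [0.08, 0.58, -0.25, 1.95, 0.23, 0.64, -1.91]), ('PY', [0.26, 0.62, -0.5, 1.94, 0.44, 0.7, -0.52]), ('MX', [0.37, 0.65, -0.63, 1.93, 0.56, 0.74, 0.96]), ('MY', [-0.83, 0.87, 1.01, 2.0, -1.0, 0.88, -2.4])]
j [ 624. -178.   15.] [('PX', [0.27, 0.63, -0.12, 1.8, 0.11, 0.71, -1.5]), ('PY', [0.5, 0.67, -0.44, 1.79, 0.39, 0.77, -0.15]), ('MX', [0.59, 0.7, -0.56, 1.78, 0.49, 0.8, 1.34]), ('MY', [-0.48, 0.93, 1.01, 1.85, -0.98, 0.96, -2.18])]
```

```bash
python3 - <<'E'
from h import *
manip.set_gripper(30)
manip.move_to(W(-258,-236,150),PX)
manip.line_to(W(-258,-236,8),max_speed=120)
print(manip.sense()["contact_force"],manip.sense()["grip_width"])
manip.line_to(W(-156,-236,8),max_speed=60)
s=manip.sense();print(s["t"],s["contact_force"],S(s["position"]))
manip.line_to(W(-185,-236,8),max_speed=120)
manip.line_to(W(-185,-236,90),max_speed=200)
manip.move_to(W(-117,-315,100),PY)
C=cam("top");p,D=manip.snapshot("top"); cv2.imwrite("pics/top1.png",cv2.resize(p[150:300,230:390,::-1],None,fx=4,fy=4,interpolation=cv2.INTER_CUBIC))
P=cloud(C,D);q=P[200:275,310:375].reshape(-1,3);q=q[(q[:,2]>17)&(q[:,2]<30)];r=cv2.minAreaRect(q[:,:2].astype(np.float32));print(r,S(r[0]),manip.sense()["t"])
E
```

```text
[-0.6690613  -0.51835456  0.34282865] 29.943110961116993
5.7833 [-1.36891801 -0.23714135 -0.7147186 ] [-155.97874526 -236.0228482 ]
((553.0172119140625, -138.66696166992188), (83.49608612060547, 85.3434066772461), 89.25758361816406) [-101.72576014 -221.6387369 ] 8.1917
```

View pics/top1.png

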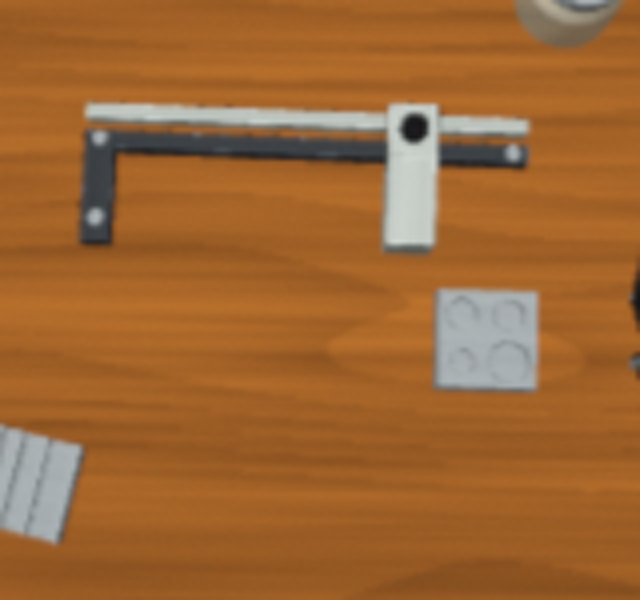

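The block now sits square in front of the jaw: crop (487,340), about stop (-115,-236). Next I push it along +y, then +x to the fence.

```bash
python3 - <<'E'
from h import *
manip.line_to(W(-115,-297,100),max_speed=150)
manip.line_to(W(-115,-297,8),max_speed=120)
manip.line_to(W(-115,-116,8),max_speed=60)
s=manip.sense();print(s["t"],s["contact_force"],S(s["position"]))
manip.line_to(W(-115,-145,8),max_speed=120)
manip.line_to(W(-115,-145,90),max_speed=200)
manip.move_to(W(-185,-75,90),PX)
manip.line_to(W(-185,-75,8),max_speed=120)
print(manip.sense()["contact_force"])
manip.line_to(W(-85,-75,8),max_speed=60)
hit=manip.line_to(W(-64,-75,8),max_speed=20,threshold=12)
s=manip.sense();print(hit,s["t"],s["contact_force"],S(s["position"]))
manip.line_to(W(-110,-75,8),max_speed=120)
manip.line_to(W(-110,-75,110),max_speed=200)
manip.move_to(W(-30,-285,110),PX)
manip.set_gripper(0)
p,D=manip.snapshot("top"); cv2.imwrite("pics/top2.png",cv2.resize(p[150:300,230:390,::-1],None,fx=4,fy=4,interpolation=cv2.INTER_CUBIC))
print(manip.sense()["t"])
E
```

```text
12.5417 [-0.42910263 -2.69150359 -0.61334502] [-114.99196685 -116.10134468]
[ 0.893715   -0.08159686  0.7388154 ]
True 18.2833 [0.10698105 0.49191924 0.82808863] [-72.6122874  -74.99102369]
20.75
```

View pics/top2.png

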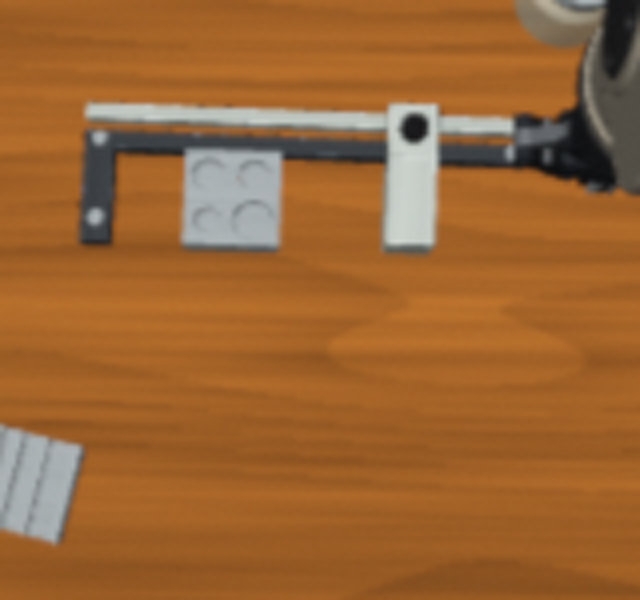

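The block is flush on the fence at crop (232,198), between the lug and the jaw. Next I push the jaw from its outer face.

```bash
python3 - <<'E'
from h import *
manip.move_to(W(-32,-245,110),PY)
manip.line_to(W(-32,-238,14),max_speed=120)
print(manip.sense()["contact_force"],manip.sense()["grip_width"])
manip.line_to(W(-32,-110,14),max_speed=60)
s=manip.sense();print(s["t"],s["contact_force"])
hit=manip.line_to(W(-32,-92,14),max_speed=20,threshold=14)
s=manip.sense();print(hit,s["t"],s["contact_force"],S(s["position"]))
manip.line_to(W(-32,-140,14),max_speed=120)
manip.line_to(W(-32,-150,110),max_speed=200)
manip.move_to(W(-150,-60,150),PX)
manip.move_to(W(-170,-40,230),PX)
C=cam("wrist");s=manip.sense();print(s["t"],s["position"])
p,D=manip.snapshot("wrist");np.save("w3.npy",D);cv2.imwrite("pics/w3.png",p[...,::-1]);np.savez("w3c.npz",f=C[0],cx=C[1],cy=C[2],R=C[3],t=C[4])
p,D=manip.snapshot("scene");cv2.imwrite("pics/s3.png",cv2.resize(p[150:300,190:350,::-1],None,fx=4,fy=4,interpolation=cv2.INTER_CUBIC))
E
```

```text
[ 0.53709933 -0.7771916  -0.75608433] 0.10382284081834425
25.225 [ 4.30721829 -3.71795182  0.21326905]
True 25.8083 [-0.62776866 -0.05427228  0.17077486] [ -31.8623038  -100.96030281]
28.7833 [487.96740319  44.01796437 230.85510732]
```

View pics/w3.png

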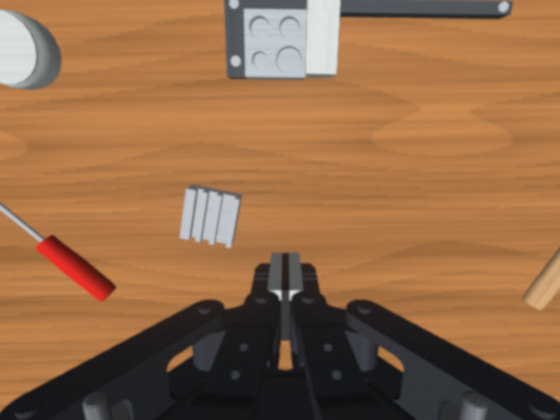

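View pics/s3.png

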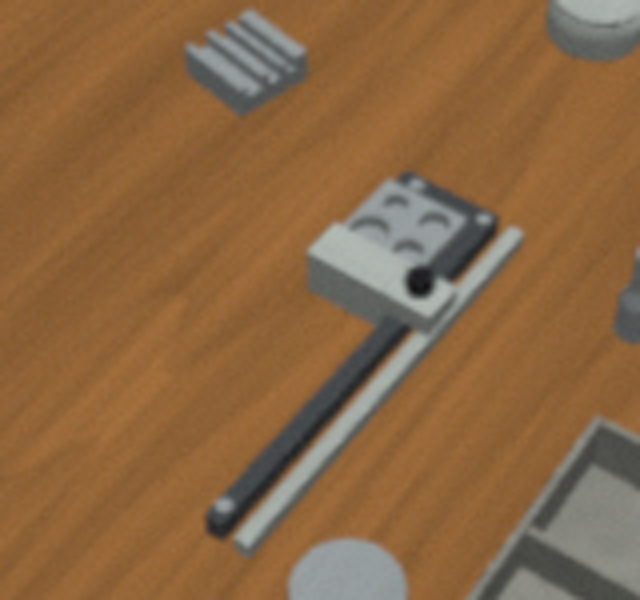

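The wrist view shows the block at (275,43), tight between the lug at (236,40) and the jaw at (322,37). The jaw stopped at its nominal place. I'll give the block one gentle nudge to confirm it is flush with the fence, then check again.

```bash
python3 - <<'E'
from h import *
manip.move_to(W(-105,-30,90),PX)
manip.line_to(W(-105,-30,8),max_speed=120)
manip.line_to(W(-80,-30,8),max_speed=60)
hit=manip.line_to(W(-62,-30,8),max_speed=20,threshold=12)
s=manip.sense();print(hit,s["t"],s["contact_force"],S(s["position"]))
manip.line_to(W(-110,-30,8),max_speed=120)
manip.line_to(W(-110,-30,90),max_speed=200)
manip.move_to(W(-130,-60,200),PX)
C=cam("wrist");p,D=manip.snapshot("wrist");P=cloud(C,D)
cv2.imwrite("pics/w4.png",cv2.resize(p[0:140,180:400,::-1],None,fx=3.6,fy=3.6,interpolation=cv2.INTER_CUBIC))
print(manip.sense()["t"])
E
```

```text
True 31.5 [0.08399015 0.84159925 0.62381168] [-71.94075179 -30.08490467]
33.1083
```

View pics/w4.png

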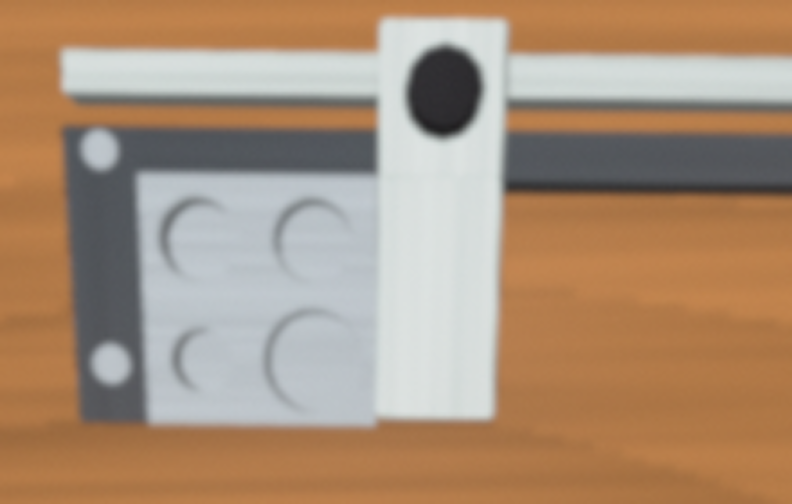

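The block is flush with the fence along its top edge (137–375,172) and with the lug at (140,300). The jaw is snug at (376,300).

```bash
python3 -c "
from rig import manip
manip.dwell(0.3); print(manip.sign_off())"
```

```text
the job is handed in; nothing more can be done
None
```

I pushed the doming block into the inside corner of the stop and slid the jaw up against it, then handed the job in at about 33 s; the last close-up shows the block flush on the fence and lug with the jaw snug, but no verdict came back.

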